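# Find the worn shock mount and tag it

### The job

Three drone shock mounts stand in test stands in a row across the bench. Beginning with the one on the robot's left and going along the row to its right, press each blue pad down with the fingertips to feel its spring, then push the orange tag of the softest one all the way down, leaving the other two tags up. Only press and push: pick nothing up, and leave everything else on the bench where it lies.

Things in the scene. Friction and masses are not known exactly. Their poses are not given: they have to be found in the camera images.
- stand_a: one of three identical-looking fixed test stands: aluminium base 150 x 60 x 12 mm (long along its x); origin at the centre of its underside, z up. Blue pad 38 mm to its +x (away from the robot). Orange tag 42 mm to its -x: flat top 24 (x) x 30 mm (y), 70 mm above the bench when up, 52 mm fully down; black block under it 34 x 44 mm, top 45 mm above the bench. Letters tell neither place nor stiffness
- pad_a_top (a point): centre of the top of the blue round pad (48 mm across, 14 mm thick) of stand_a; 78 mm above the bench at rest, moves down with the pad
- pad_a (a joint): how far the pad of stand_a is pressed down, m: 0 at rest, 0.020 at its stop; it springs back up by itself. The three springs clearly differ, by about two times from one to the next: 8 mm down takes about 2, 4 or 8.5 N. A press of 4 mm or more counts
- stand_b: one of three identical-looking fixed test stands: aluminium base 150 x 60 x 12 mm (long along its x); origin at the centre of its underside, z up. Blue pad 38 mm to its +x (away from the robot). Orange tag 42 mm to its -x: flat top 24 (x) x 30 mm (y), 70 mm above the bench when up, 52 mm fully down; black block under it 34 x 44 mm, top 45 mm above the bench. Letters tell neither place nor stiffness
- pad_b_top (a point): centre of the top of the blue round pad (48 mm across, 14 mm thick) of stand_b; 78 mm above the bench at rest, moves down with the pad
- pad_b (a joint): how far the pad of stand_b is pressed down, m: 0 at rest, 0.020 at its stop; it springs back up by itself. The three springs clearly differ, by about two times from one to the next: 8 mm down takes about 2, 4 or 8.5 N. A press of 4 mm or more counts
- stand_c: one of three identical-looking fixed test stands: aluminium base 150 x 60 x 12 mm (long along its x); origin at the centre of its underside, z up. Blue pad 38 mm to its +x (away from the robot). Orange tag 42 mm to its -x: flat top 24 (x) x 30 mm (y), 70 mm above the bench when up, 52 mm fully down; black block under it 34 x 44 mm, top 45 mm above the bench. Letters tell neither place nor stiffness
- pad_c_top (a point): centre of the top of the blue round pad (48 mm across, 14 mm thick) of stand_c; 78 mm above the bench at rest, moves down with the pad
- pad_c (a joint): how far the pad of stand_c is pressed down, m: 0 at rest, 0.020 at its stop; it springs back up by itself. The three springs clearly differ, by about two times from one to the next: 8 mm down takes about 2, 4 or 8.5 N. A press of 4 mm or more counts
- tag_1 (a joint): how far one of the three orange tags is pushed down, m: 0 up, 0.018 fully down at its stop; it has no spring: about 2 N moves it and it stays where it is left. The numbers of the tags do not follow the letters of the stands: which stand has which tag is not told
- tag_2 (a joint): how far one of the three orange tags is pushed down, m: 0 up, 0.018 fully down at its stop; it has no spring: about 2 N moves it and it stays where it is left. The numbers of the tags do not follow the letters of the stands: which stand has which tag is not told
- tag_3 (a joint): how far one of the three orange tags is pushed down, m: 0 up, 0.018 fully down at its stop; it has no spring: about 2 N moves it and it stays where it is left. The numbers of the tags do not follow the letters of the stands: which stand has which tag is not told
- driver_green: green-handled screwdriver, 170 mm, lying between robot and stands; loose, not to be moved; origin on its length
- driver_black: black-handled screwdriver, 150 mm, lying between robot and stands; loose, not to be moved; origin on its length
- tape_roll: roll of blue tape lying flat, 76 mm across, 24 mm high; loose, not to be moved; origin at the middle of its underside
- screw_pot: clear cup, 60 mm across, 45 mm high; loose, not to be moved; origin at the middle of its underside
- standoff: silver metal post 18 mm across, 32 mm high, standing upright between two stands; loose, not to be moved; origin at the middle of its underside
- spare_foot: black rubber foot, 32 mm across, 32 mm high, standing between two stands; loose, not to be moved; origin at the middle of its underside
- battery: grey battery block 110 x 50 x 35 mm; loose, not to be moved; origin at the middle of its underside
Things that resemble listed ones, but are neither listed nor needed, are in the scene too. What is shaped like the stand_b but pink or purple is not meant.

How it is judged:
On the way, in this order (a step that is already met when the one before it is completed fails the run):
1. the left pad (seen from the robot) is pressed down at least 3 mm (((world y of stand_a above 0.105 m and value of joint pad_a above 0.003 m) or (world y of stand_b above 0.105 m and value of joint pad_b above 0.003 m) or (world y of stand_c above 0.105 m and value of joint pad_c above 0.003 m))), for 0.1 s.
2. the middle pad (seen from the robot) is pressed down at least 3 mm (((world y of stand_a between -0.105 and 0.105 m and value of joint pad_a above 0.003 m) or (world y of stand_b between -0.105 and 0.105 m and value of joint pad_b above 0.003 m) or (world y of stand_c between -0.105 and 0.105 m and value of joint pad_c above 0.003 m))), for 0.1 s.
3. the right pad (seen from the robot) is pressed down at least 3 mm (((world y of stand_a below -0.105 m and value of joint pad_a above 0.003 m) or (world y of stand_b below -0.105 m and value of joint pad_b above 0.003 m) or (world y of stand_c below -0.105 m and value of joint pad_c above 0.003 m))), for 0.1 s.
4. the tag of the softest pad is pushed down (at least 14 mm of its 18) (value of joint tag_2 above 0.014 m), for 0.1 s.
At the end, for the whole second after the job is handed in: The tag of the softest pad is at least 14 mm down, the other two tags are up (less than 4 mm down), all three pads have sprung back (less than 2 mm down), and no loose thing has moved 20 mm (value of joint tag_2 above 0.014 m and value of joint each of tag_1, tag_3 below 0.004 m and value of joint each of pad_a, pad_b, pad_c below 0.002 m and distance of each of driver_green, driver_black, tape_roll, screw_pot, standoff, spare_foot, battery from where it was at the start of the episode below 0.02 m); the robot touches nothing.
It fails at once if the tag of a pad that is not the softest is pushed down (6 mm or more) (value of joint any of tag_1, tag_3 above 0.006 m).
It fails at once if a loose thing on the bench is lifted, or moved by 20 mm or more (distance of any of driver_green, driver_black, tape_roll, screw_pot, standoff, spare_foot, battery from where it was at the start of the episode above 0.02 m).
It also fails if it takes over 48 s, if anything falls off the work surface, if the arm or the gripper's body presses on something with over 40 N, if the wrist force passes 120 N, or if a joint passes its speed limit or range.

### The arm

A 6-joint arm with a two-finger parallel gripper is mounted at the origin on the work surface. World frame = base frame: x ahead of the robot, y to its left, z up, the work surface at z = 0. Lengths are in m, angles in rad, forces in N, time in s.
With the tool pointing down it reaches from about 0.35 to 0.85 m from the base axis. Payload 8.1 kg.
Tool frame: the origin (TCP) lies at the very end of the fingers, on their centre line; the grasp point (between the pads) lies 19 mm behind it; z points along the fingers, y is the line along which they close (so a half turn about z gives the same grasp; the last joint's range is limited). The gripper opens to 93 mm and grips with 3 to 60 N. Pads are 15 mm wide; open, the fingers measure 128 mm over their backs; the gripper's body (75 mm by 188 mm) begins 65 mm behind the grasp point.
Start: joints at [-1.354, 0.13, 1.488, -0, 1.523, -0.085], TCP at [0.178, -0.573, 0.219] pointing down, gripper open.
Joint ranges: [-2.96, 2.96], [-0.89, 2.26], [0.02, 2.5], [-1.34, 4.48], [0, 2.73], [-2.66, 2.66]. Speed limits (rad/s): [2.39, 2.39, 2.79, 3.14, 3.14, 3.14].

### API

Orientations are given as a rotation vector (axis times angle).
In Python, from bench import arm, vision gives the robot as it stands.
- The arm moves only by the shell command python3 -m handwheel 'ROWS' [FORCE]. ROWS is JSON, a list of rows, each a list of 5 numbers: the shift along the tool's x, y, z in m, then the turn about the tool's z in rad, then the opening in per cent of the stroke, from 0 (shut) to 100 (fully open). A call has exactly 5 rows; each row shifts and turns the commanded pose from where the row before left it, along the tool's axes as they then stand; what a row does not reach is not made up. A row lasts 1/8 s, in which the tool goes at most 62.5 mm and 10.7 degrees, less where a joint would pass 70% of its speed; a pose out of reach is approached as far as the arm can. A call with a gripper value outside its range is refused whole. The fingers move at their own pace and stop on an object; FORCE is the grip in N (left out, the last holds). Time passes only in rows, so rows that do not move let the fingers close, or fill a call up. It gives the time, the measured TCP pose, the force, the opening and the grip force at its end, in the units of the state.
- arm.sense(): the state, without advancing time (a new reading comes with each control period).
- vision.snapshot(name): name is "side" or "top"; returns the picture (384x512x3 uint8, red, green, blue); there is no depth.
- vision.camera_model(name): a dict with "mtx" (3x3 intrinsics, pixels), "extrinsics" (4x4, takes a point from world to camera coordinates). Camera axes: x right, y up, looking along -z (the intrinsics and any distortion apply to the point x, -y, -z); pixel columns grow to the right and rows downward; lengths in m; the calibration is good to about 2 mm. A picture is of the moment at which its call begins. camera_model takes no time and is no camera call.
- arm.sign_off(): hands the job in; it is judged then, once.
The state is a dict: "clock": time; "joints": joint angles; "qd": joint speeds; "effort": joint torques, N m; "position": TCP position; "orientation": TCP orientation; "contact_force": force on the tool from outside, world axes, zero at the start; "wrist_torque": the same for the moment, N m; "opening": finger opening in m; "grasp_force": force on a finger pad.
Only numpy, scipy, OpenCV 4.12 (cv2) and the standard library are available. Lean on these libraries where they do the work, as an engineer would, in place of code of your own. Each camera call takes 0.05 s, during which the arm holds its last target. There are 200 camera calls.

## Working session

There is one attempt and no reset: what is moved stays moved. The work goes in short steps, Python scripts to look and compute and a shell command to move; the robot and the scene stay as the last step left them, time stands still between calls to the robot, and variables do not carry over. Pictures are saved under pics/ and viewed, at most 10 in all, crops included, and the job is handed in when it is done.

```bash
mkdir -p pics; cat > h.py <<'E'
import numpy as np, cv2
from bench import arm, vision
def ray(name,u,v,z):
    m=vision.camera_model(name);K=np.array(m["mtx"]);T=np.array(m["extrinsics"])
    d=np.linalg.inv(K)@[u,v,1];d=T[:3,:3].T@(d*[1,-1,-1]);c=-T[:3,:3].T@T[:3,3]
    return c+d*(z-c[2])/d[2]
E
python3 - <<'E'
from h import *
s=arm.sense();print(s)
for n in("top","side"):
    im=vision.snapshot(n);cv2.imwrite(f"pics/{n}0.png",cv2.resize(im[:,:,::-1],(800,600)))
    np.save(n+"0.npy",im)
    m=vision.camera_model(n);print({k:v for k,v in m.items()})
im=np.load("top0.npy");hsv=cv2.cvtColor(im,cv2.COLOR_RGB2HSV)
for nm,lo,hi,z in(("blue",(95,100,50),(125,255,255),.078),("orange",(5,130,100),(20,255,255),.070)):
    n,l,st,c=cv2.connectedComponentsWithStats(cv2.inRange(hsv,lo,hi))
    for i in range(1,n):
        if st[i,4]>25: print(nm,st[i],c[i].round(1),ray("top",*c[i],z).round(4))
E
```

```text
{'clock': 0.0, 'joints': array([-1.35438686e+00,  1.31136881e-01,  1.48928802e+00,  3.11210634e-05,
        1.52300368e+00, -8.54056952e-02]), 'qd': array([-0.00024671, -0.00047703,  0.00061416,  0.00029056,  0.00146547,
       -0.00095182]), 'effort': array([ 2.30771955e-03, -5.59843969e+01, -4.91753304e+01,  7.69975665e-02,
        3.53897712e-02, -1.89236553e-04]), 'position': array([ 0.17825777, -0.57230674,  0.21759716]), 'orientation': array([-3.10407576e+00, -4.72014701e-01,  1.39960637e-04]), 'contact_force': array([0.41444457, 0.16379091, 0.21575471]), 'wrist_torque': array([0.02241381, 0.01974955, 0.02024103]), 'grasp_force': 0.0, 'opening': 0.0930969139413849}
{'mtx': array([[376.30589286,   0.        , 258.14651579],
       [  0.        , 376.30589286, 192.12255109],
       [  0.        ,   0.        ,   1.        ]]), 'extrinsics': array([[-0.01617743, -0.99974541, -0.01572938,  0.00599319],
       [ 0.98179469, -0.01886067,  0.18900652, -0.53673982],
       [-0.18925506, -0.01238538,  0.98184985, -0.95510587],
       [ 0.        ,  0.        ,  0.        ,  1.        ]]
[... 1018 characters left out ...]
908  0.1045 0.07  ]
orange [200  82   8   6  46] [203.5  84.6] [0.8407 0.1434 0.07  ]
orange [371 117  14  10 102] [377.7 121.8] [ 0.7208 -0.3304  0.07  ]
orange [104 169  12  12  67] [110.5 175. ] [0.5871 0.3889 0.07  ]
orange [273 174  11   6  33] [277.8 176.8] [ 0.5735 -0.0563  0.07  ]
orange [335 183  13  11 111] [341.2 187.9] [ 0.5403 -0.2216  0.07  ]
orange [200 188  11   9  35] [204.7 192.1] [0.5359 0.1367 0.07  ]
orange [256 188  14  12 112] [262.9 193.7] [ 0.5288 -0.016   0.07  ]
orange [335 362   9  11  34] [338.1 367.4] [ 0.1012 -0.1888  0.07  ]
orange [353 362   8  10  31] [356.1 366.3] [ 0.103  -0.2319  0.07  ]
orange [366 372   9  12  36] [370.1 377.4] [ 0.078  -0.2637  0.07  ]
```

View pics/top0.png

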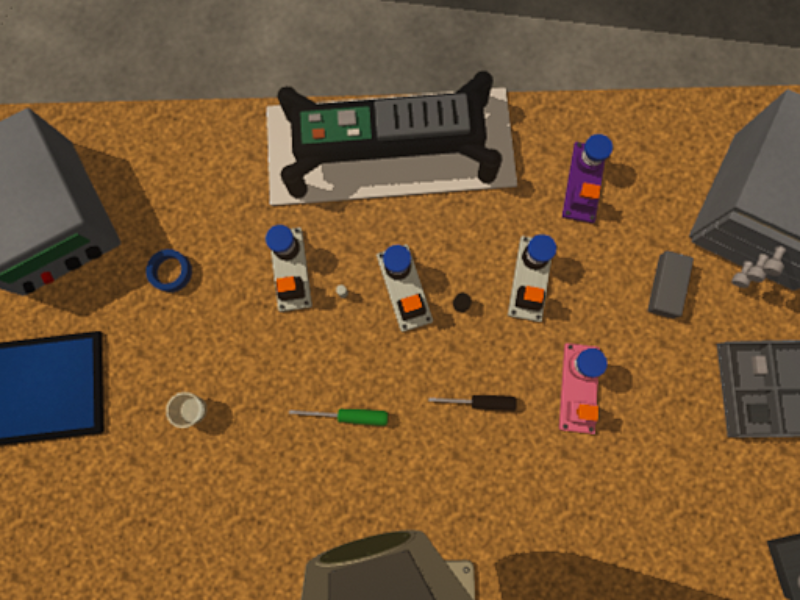

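View pics/side0.png

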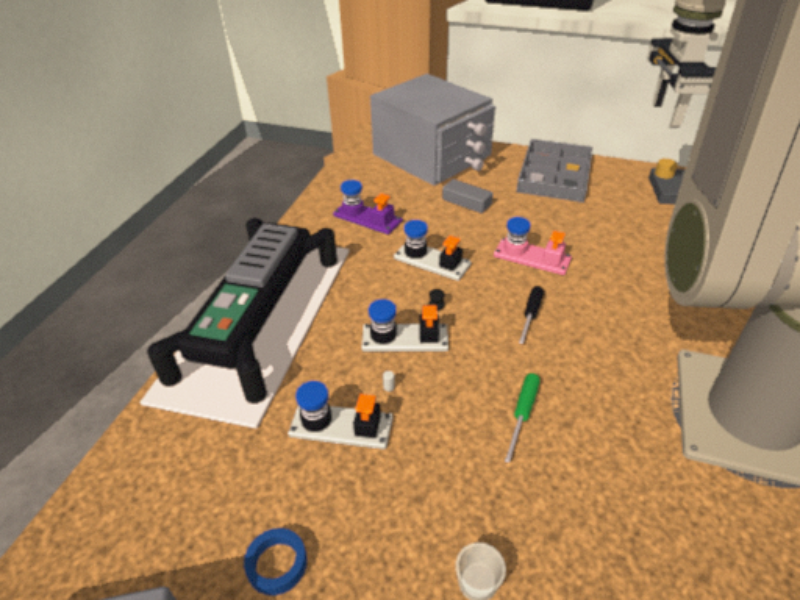

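The top view shows the three grey stands in a row, with pads at about (281,240), (397,261) and (541,249) in the 800x600 picture. Their tags are at (286,285), (411,304) and (534,295). The pink and purple lookalikes are separate, and the screwdrivers, standoff and rubber foot lie low. The side view confirms this.

Measured pads are left (0.644, 0.207), middle (0.604, 0.007) and right (0.618, -0.238). Pad-to-tag distance is 79 mm against the 80 mm expected, so the heights agree. Next I square the tool and go above the left pad.

```bash
python3 -m handwheel '[[0,0,0,0.15,0],[0,0,0,0.15,0],[0.029,-0.0487,0,0,0],[0.029,-0.0487,0,0,0],[0.029,-0.0487,0,0,0]]' 20
python3 -c "
from h import *
print(ray('top',183,182.4,.07))"
```

```text
clock: 0.72
position: [0.2655, -0.4249, 0.218]
orientation: [-3.141, -0.002, 0.0]
contact_force: [1.0, -0.3, 0.9]
opening: 0.0472
grasp_force: 0.0
[0.56314906 0.19460116 0.07      ]
```

```bash
python3 -m handwheel '[[0.029,-0.0487,0,0,0],[0.029,-0.0487,0,0,0],[0.029,-0.0487,0,0,0],[0.029,-0.0487,0,0,0],[0.029,-0.0487,0,0,0]]'
python3 -m handwheel '[[0.029,-0.0487,0,0,0],[0.029,-0.0487,0,0,0],[0.029,-0.0487,0,0,0],[0.029,-0.0487,0,0,0],[0.029,-0.0487,0,0,0]]'
```

```text
clock: 1.35
position: [0.4101, -0.1811, 0.2184]
orientation: [-3.142, -0.003, 0.0]
contact_force: [0.2, -0.3, 0.7]
opening: 0.0008
grasp_force: 0.0
clock: 1.98
position: [0.5547, 0.0627, 0.2183]
orientation: [3.141, 0.003, -0.001]
contact_force: [0.5, -1.4, 0.5]
opening: 0.0005
grasp_force: 0.0
```

```bash
python3 -m handwheel '[[0.029,-0.048,0,0,0],[0.03,-0.048,0,0,0],[0.03,-0.048,0,0,0],[0,0,0.05,0,0],[0,0,0.03,0,0]]'
python3 -m handwheel '[[0,0,0.02,0,0],[0,0,0.018,0,0],[0,0,0,0,0],[0,0,0,0,0],[0,0,0,0,0]]'
python3 - <<'E'
from h import *
im=vision.snapshot("side")[:,:,::-1];cv2.imwrite("pics/s1.png",cv2.resize(im[150:310,130:350],None,fx=3,fy=3))
E
```

```text
clock: 2.6
position: [0.6418, 0.2057, 0.135]
orientation: [3.141, 0.005, -0.006]
contact_force: [-1.0, 0.8, 0.1]
opening: 0.0003
grasp_force: 0.0
clock: 3.22
position: [0.644, 0.2052, 0.1024]
orientation: [-3.141, -0.003, -0.004]
contact_force: [-0.6, 0.8, 0.3]
opening: 0.0004
grasp_force: 0.0
```

View pics/s1.png

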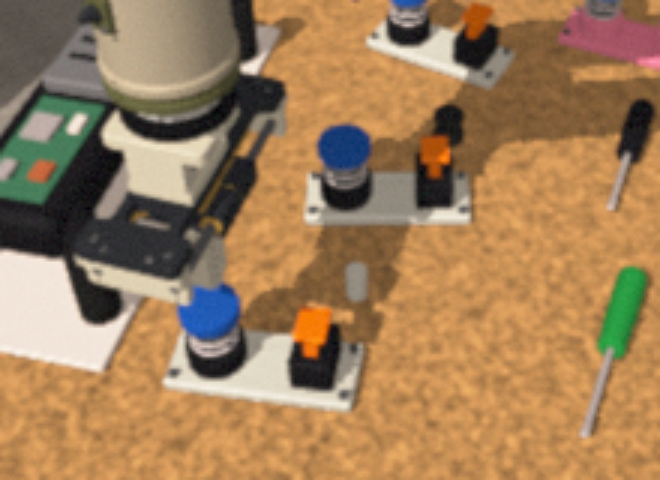

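The crop shows the shut fingers right above the left pad (crop px 210,300), and everything around is clear. Now I press 8 mm.

```bash
python3 -m handwheel '[[0,0,0.018,0,0],[0,0,0.008,0,0],[0,0,0.006,0,0],[0,0,0,0,0],[0,0,0,0,0]]'
python3 -m handwheel '[[0,0,0,0,0],[0,0,0,0,0],[0,0,0,0,0],[0,0,0,0,0],[0,0,0,0,0]]'
```

```text
clock: 3.9
position: [0.643, 0.2051, 0.0689]
orientation: [-3.142, -0.003, -0.0]
contact_force: [-1.9, -0.5, 2.7]
opening: 0.0005
grasp_force: 1.0
clock: 4.53
position: [0.6431, 0.2051, 0.0688]
orientation: [-3.141, -0.003, -0.001]
contact_force: [-0.4, 0.0, 2.6]
opening: 0.0003
grasp_force: 1.0
```

```bash
python3 -m handwheel '[[0,0,0.004,0,0],[0,0,0.004,0,0],[0,0,0,0,0],[0,0,0,0,0],[0,0,0,0,0]]'
python3 -m handwheel '[[0,0,-0.03,0,0],[0,0,-0.03,0,0],[-0.013,0.065,0,0,0],[-0.013,0.065,0,0,0],[-0.013,0.065,0,0,0]]'
```

```text
clock: 5.15
position: [0.6432, 0.2051, 0.0609]
orientation: [-3.141, -0.003, -0.001]
contact_force: [0.3, -0.3, 3.4]
opening: 0.0004
grasp_force: 1.9
clock: 5.78
position: [0.6051, 0.0196, 0.1199]
orientation: [3.142, 0.004, -0.003]
contact_force: [-0.2, -0.5, -0.3]
opening: 0.0002
grasp_force: 0.0
```

Left takes about 3.5 N at 17 mm, so it looks soft. Next is the middle pad.

```bash
python3 -m handwheel '[[-0.001,0.012,0.02,0,0],[0,0,0.014,0,0],[0,0,0.008,0,0],[0,0,0.008,0,0],[0,0,0,0,0]]'
python3 -m handwheel '[[0,0,0,0,0],[0,0,0,0,0],[0,0,0,0,0],[0,0,0,0,0],[0,0,0,0,0]]'
python3 -m handwheel '[[0,0,0.004,0,0],[0,0,0.002,0,0],[0,0,0,0,0],[0,0,0,0,0],[0,0,0,0,0]]'
```

```text
clock: 6.4
position: [0.6054, 0.0105, 0.0703]
orientation: [-3.141, -0.005, 0.001]
contact_force: [-2.1, 2.1, 3.9]
opening: 0.0003
grasp_force: 2.0
clock: 7.02
position: [0.6061, 0.009, 0.0711]
orientation: [3.142, 0.003, 0.002]
contact_force: [1.9, 1.4, 4.0]
opening: 0.0004
grasp_force: 1.8
clock: 7.65
position: [0.6061, 0.009, 0.065]
orientation: [3.141, 0.003, 0.002]
contact_force: [1.5, 1.9, 6.0]
opening: 0.0005
grasp_force: 3.2
```

```bash
python3 -m handwheel '[[0,0,-0.03,0,0],[0,0,-0.025,0,0],[0.004,0.06,0,0,0],[0.004,0.06,0,0,0],[0.003,0.06,0,0,0]]'
python3 -m handwheel '[[0.001,0.06,0,0,0],[0,0.007,0,0,0],[0,0,0.02,0,0],[0,0,0.01,0,0],[0,0,0,0,0]]'
```

```text
clock: 8.28
position: [0.6159, -0.1726, 0.1185]
orientation: [-3.142, -0.004, 0.003]
contact_force: [0.5, -0.4, -0.2]
opening: 0.0005
grasp_force: 0.0
clock: 8.9
position: [0.6167, -0.2355, 0.0871]
orientation: [-3.14, -0.006, 0.006]
contact_force: [-0.3, -0.7, 0.2]
opening: 0.0004
grasp_force: 0.0
```

```bash
python3 -m handwheel '[[0,0,0.01,0,0],[0,0,0.007,0,0],[0,0,0,0,0],[0,0,0,0,0],[0,0,0,0,0]]'
python3 -m handwheel '[[0,0,0.006,0,0],[0,0,0,0,0],[0,0,0,0,0],[0,0,0,0,0],[0,0,0,0,0]]'
```

```text
clock: 9.52
position: [0.6186, -0.2373, 0.0736]
orientation: [-3.141, -0.003, -0.002]
contact_force: [-0.1, 2.6, 4.8]
opening: 0.0003
grasp_force: 2.7
clock: 10.15
position: [0.6189, -0.2376, 0.0686]
orientation: [3.141, 0.003, 0.003]
contact_force: [-2.0, 3.3, 11.0]
opening: 0.0004
grasp_force: 5.0
```

Forces were: left about 2.6 N at 9 mm, middle about 4 N at 7 mm, right about 11 N at 9 mm. Left is softest. Its tag is at about (0.564, 0.195), 81 mm from its pad, which fits.

```bash
python3 -m handwheel '[[0,0,-0.03,0,0],[0,0,-0.03,0,0],[-0.007,-0.054,0,0,0],[-0.007,-0.054,0,0,0],[-0.007,-0.054,0,0,0]]'
python3 -m handwheel '[[-0.007,-0.054,0,0,0],[-0.007,-0.054,0,0,0],[-0.007,-0.054,0,0,0],[-0.007,-0.054,0,0,0],[-0.006,-0.054,0,0,0]]'
python3 -m handwheel '[[0,0,0.02,0,0],[0,0,0.01,0,0],[0,0,0,0,0],[0,0,0,0,0],[0,0,0,0,0]]'
python3 - <<'E'
from h import *
im=vision.snapshot("side")[:,:,::-1];cv2.imwrite("pics/s2.png",cv2.resize(im[150:310,130:350],None,fx=3,fy=3))
E
```

```text
clock: 10.78
position: [0.5963, -0.0746, 0.1267]
orientation: [3.141, 0.002, 0.0]
contact_force: [0.6, 0.1, 1.0]
opening: 0.0009
grasp_force: 0.0
clock: 11.4
position: [0.5618, 0.1956, 0.1268]
orientation: [3.141, 0.003, 0.001]
contact_force: [0.0, 0.7, -0.3]
opening: 0.0002
grasp_force: 0.0
clock: 12.02
position: [0.5629, 0.1933, 0.0974]
orientation: [-3.141, -0.001, -0.002]
contact_force: [-0.2, -0.1, -0.1]
opening: 0.0004
grasp_force: 0.0
```

View pics/s2.png

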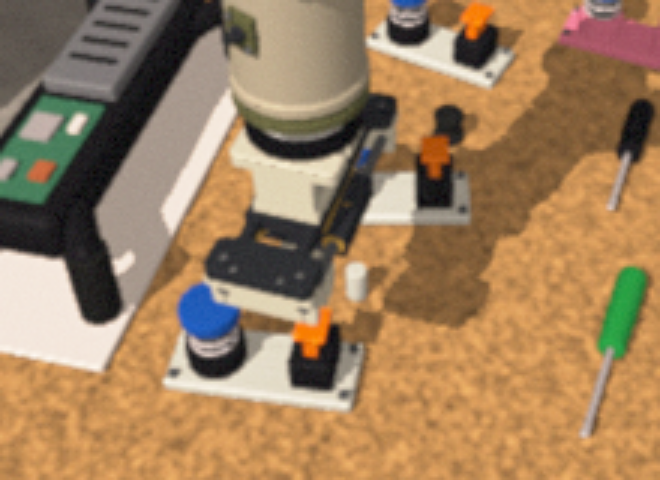

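The fingers are above the left tag (crop px 315,320), so I push it down.

```bash
python3 -m handwheel '[[0,0,0.02,0,0],[0,0,0.01,0,0],[0,0,0.008,0,0],[0,0,0.008,0,0],[0,0,0,0,0]]'
python3 -m handwheel '[[0,0,0,0,0],[0,0,0.001,0,0],[0,0,0,0,0],[0,0,0,0,0],[0,0,0,0,0]]'
```

```text
clock: 12.7
position: [0.5622, 0.194, 0.0522]
orientation: [3.141, 0.003, -0.001]
contact_force: [-8.9, -3.1, 16.9]
opening: 0.0006
grasp_force: 8.2
clock: 13.32
position: [0.5622, 0.194, 0.0521]
orientation: [3.141, 0.003, -0.0]
contact_force: [-11.9, -4.7, 22.8]
opening: -0.0001
grasp_force: 11.7
```

At the stop: the tip is at 52 mm with the force rising. Retreat and check.

```bash
python3 -m handwheel '[[0,0,-0.03,0,0],[0,0,-0.05,0,0],[0,0,-0.05,0,0],[-0.05,0.03,0,0,0],[-0.05,0.03,0,0,0]]'
python3 -m handwheel '[[-0.03,0.03,0,0,0],[0,0,0,0,0],[0,0,0,0,0],[0,0,0,0,0],[0,0,0,0,0]]'
python3 - <<'E'
from h import *
im=vision.snapshot("side")[:,:,::-1];cv2.imwrite("pics/s3.png",cv2.resize(im[100:310,130:390],None,fx=2.8,fy=2.8))
E
```

```text
clock: 13.95
position: [0.462, 0.1336, 0.1801]
orientation: [-3.141, -0.004, -0.002]
contact_force: [0.5, -0.4, 0.9]
opening: 0.0008
grasp_force: 0.0
clock: 14.58
position: [0.4328, 0.1043, 0.1795]
orientation: [-3.142, -0.004, 0.001]
contact_force: [-0.5, 0.5, 0.4]
opening: 0.0004
grasp_force: 0.0
```

View pics/s3.png

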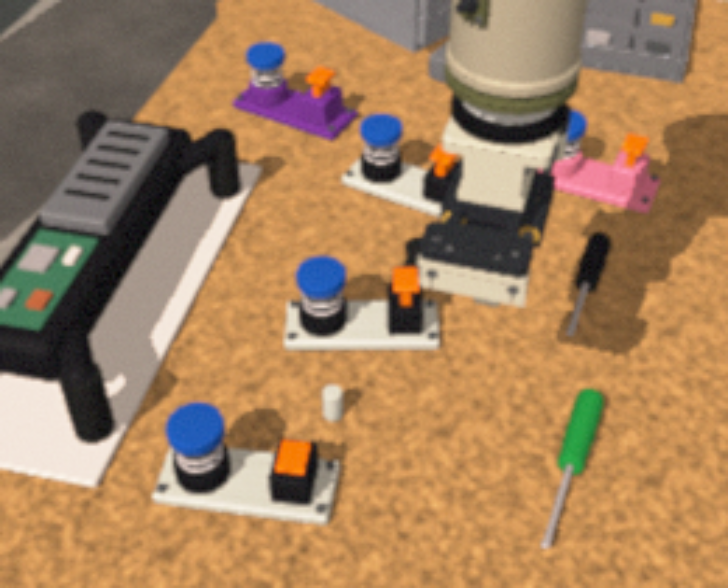

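The left tag sits low on its block at (295,457), the other two tags are up at (405,283) and (443,160), and the pads have risen again. The loose things in view look unmoved.

```bash
python3 -c "
from bench import arm
print(arm.sign_off())"
```

```text
the job is handed in; nothing more can be done
None
```

I pressed the three pads in order from left to right, found the left one softest and pushed its tag fully down; the other two tags were still up in the last picture, and the job is handed in (no verdict was shown).

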